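Fit the retaining ring on the gear shaft

ROBOT

A 6-joint arm with a two-finger parallel gripper is mounted at the origin on the work surface. World frame = base frame: x ahead of the robot, y to its left, z up, the work surface at z = 0. Lengths are in m, angles in rad, forces in N, time in s.
With the tool pointing down it reaches from about 0.3 to 0.875 m from the base axis. Payload 6.4 kg.
Tool frame: the origin (TCP) lies on the centre line of the jaws, within the pads' length; the fingertips stand 11 mm ahead of it and the grasp point (between the pads) lies 8 mm behind it; z points along the fingers, y is the line along which they close (so a half turn about z gives the same grasp; the last joint's range is limited). The gripper opens to 85 mm and grips with 20 to 120 N. Pads are 22 mm wide; open, the fingers measure 114 mm over their backs; the gripper's body (76 mm by 85 mm) begins 54 mm behind the grasp point. The pads swing forward as they close: fully open they stand 13 mm farther back than shut.
Start: joints at [-1.544, 0.181, 1.607, -0, 1.354, -0.206], TCP at [0.133, -0.559, 0.242] pointing down, gripper open.
Joint ranges: [-2.99, 2.99], [-0.89, 2.07], [0.3, 2.58], [-1.14, 4.28], [0, 2.63], [-3.12, 3.12]. Speed limits (rad/s): [2.57, 2.57, 3.01, 3.14, 3.14, 3.14].

INTERFACE

Orientations are given as a unit quaternion [w, x, y, z].
In Python, from rig import r gives the robot as it stands. The module is installed in compiled form; this text tells all that it offers.
- The arm moves only by the tool carry_out, never from a script. Its arguments are lists of equal length, an entry for each row: "delta_rot": the turn, a rotation vector about the tool's x, y, z as a fraction of full scale, a list of three; "slide": the shift along the tool's x, y, z as a fraction of full scale, a list of three; "gripper": the opening, from -1 (shut) to 1 (fully open). In form: {"delta_rot": [[wx, wy, wz], ...], "slide": [[dx, dy, dz], ...], "gripper": [gripper, ...]}. A call has 1 to 10 rows; each row shifts and turns the commanded pose from where the row before left it, along the tool's axes as they then stand; what a row does not reach is not made up. Full scale, the value 1, is 0.04 m for a shift and 4 degrees for a turn. A row lasts 1/10 s, in which the tool goes at most 50 mm and 8.59 degrees, less where a joint would pass 70% of its speed; a pose out of reach is approached as far as the arm can. A call with a number of a shift or a turn outside -1 to 1 is refused whole. A call with a gripper value outside its range is refused whole. The fingers move at their own pace and stop on an object; the grip force is fixed at half the most. Time passes only in rows, so rows that do not move let the fingers close. It gives the time, the measured TCP pose, the force, the opening and the grip force at its end, in the units of the state.
- r.observe(): the state, without advancing time (a new reading comes with each control period).
- r.get_image(name): name is "scene" or "top" or "wrist"; returns a dict with "pixels" (480x640x3 uint8, red, green, blue), "fov_y" (degrees; the focal length in pixels is half the picture's height over the tangent of half this angle, whatever the lens; pixels are square), "cx", "cy" (the principal point, pixels), "R" (3x3) and "t" (3): a world point X has camera coordinates R X + t. Camera axes: x right, y down, z forward; pixel columns grow to the right and rows downward; lengths in m; the calibration is good to about 2 mm. The wrist camera is an equidistant fisheye: a pixel r from the principal point sees the ray r / f radians off the axis. A picture is of the moment at which its call begins. There is no depth.
- r.hand_in(): hands the job in; it is judged then, once.
Trained networks look in a picture, given as the dict that the camera call returned (one of the last four; its "shot" number tells which), for a name from the list of things; names that differ only in an ending like _2 or _b are one class to them, and where a whole thing is asked for, a point or a joint stands for the part that bears it (a point fixed in the world has none). Each returns a list of dicts, best first, with "confidence" (0 to 1); they miss things now and then, are a little off and sometimes report something else, mostly with a low value. They report only what shows in the picture. A call takes as long as a camera call. They do not tell look-alikes from the thing itself.
- r.boxes_of(query, picture): "bbox" ([left, top, width, height] in pixels, round what is visible of it).
The state is a dict: "clock": time; "joint_positions": joint angles; "dq": joint speeds; "tau": joint torques, N m; "eef_pos": TCP position; "ee_rot": TCP orientation; "contact_force": force on the tool from outside, world axes, zero at the start; "ft_torque": the same for the moment, N m; "width": opening from 0.0 (shut) to 1.0 (fully open); "grip_force": force on a finger pad.
Only numpy, scipy, OpenCV 4.12 (cv2) and the standard library are available. Lean on these libraries where they do the work, as an engineer would, in place of code of your own. Each camera call takes 0.05 s, during which the arm holds its last target. There are 200 camera calls.

TASK

Squeeze and hold the pliers so that they spread the retaining ring at their tips, carry it over the one gear shaft with a groove and a tapered nose, down onto the gear's hub, and ease the handles so that the ring springs shut in the groove. Then draw the pliers straight back out of the ring's gap and lay them flat on the bench, well clear of the shaft.

Things in the scene. Friction and masses are not known exactly. Their poses are not given: they have to be found in the camera images.
- pliers: Hinged pliers, 166 mm long, 0.16 kg, lying flat; origin on the underside at the hinge pin, x to the jaw tips (x = +74 mm), z up. Two black handles, x = -34 to -92 mm, 26 mm tall; grip both flat from above at x = -60 mm, where they are 64 mm wide overall (along y). Jaws 12 mm, hinge 18 mm tall.
- pliers_left (a joint): Half-angle of the pliers: 0 handles sprung apart; 0.29 rad handles squeezed to the stop (about 30 mm overall at the grip, 15 N), which SPREADS the jaws 19 mm to each side. Eased to 60 mm overall, the handles still press on the fingers with 4 N: the jaws are shut and the pliers can still be carried.
- ring: Steel ring, open on one side, 59 mm outside, 41 mm inside, 8 mm thick; origin at the centre of its underside, gap towards -x (the pliers). At the start it lies 104 mm ahead of the hinge pin, the tips in its gap with 3 mm of play. Squeezed pliers spread and grip it (5 mm nearer; lifted, it sags up to 12 mm); it then passes the shaft best with the shaft's axis at x = -7 mm of the ring.
- ring_left (a joint): Spread of one half of the ring about its back: 0 shut, about 0.3 rad with the pliers fully squeezed.
- shaft: Shaft fixed upright among two like it that have no groove (22 and 68 mm thick). Origin at the centre of its underside, z up. Foot 92 mm wide, gear 89 mm to z = 28, hub 60 mm to z = 34, groove 38 mm thick from z = 34 to 48, land 46 mm thick to z = 53, nose tapering to 26 mm at z = 72 mm. The ring rests on the hub, underside at z = 34 mm, facing any way.
Not all that is in view belongs to the job. Leave any orange or purple look-alike of the pliers alone.

How it is judged:
On the way:
1. the ring, spread by the pliers, is brought over the grooved shaft (value of joint ring_left above 0.15 rad and horizontal distance between ring and shaft below 0.022 m and height (world z) of ring above 0.035 m and contact force between pliers and ring above 0.3 N), for 0.1 s.
At the end, for the whole second after the job is handed in: Ring shut (under 0.06 rad) and level (0.15 rad) in the groove: centre within 6 mm of the shaft's axis, underside 31 to 41 mm above the shaft's foot. Pliers at rest, flat (0.25 rad) on the bench, origin under 25 mm high, over 125 mm from the shaft's axis, touching neither ring nor shaft (horizontal distance between ring and shaft below 0.006 m and z of ring in the frame of shaft between 0.031 and 0.041 m and angle between ring's own z axis and vertical below 0.15 rad and value of joint ring_left below 0.06 rad and height (world z) of pliers below 0.025 m and angle between pliers's own z axis and vertical below 0.25 rad and horizontal distance between pliers and shaft above 0.125 m and contact force between pliers and shaft below 0.05 N and contact force between pliers and ring below 0.05 N and linear speed of each of pliers, ring below 0.02 m/s).
It also fails if it takes over 45 s, if anything falls off the work surface, if the arm or the gripper's body presses on something with over 40 N, if the wrist force passes 120 N, or if a joint passes its speed limit or range.

## Working session

There is one attempt and no reset: what is moved stays moved. The work goes in short steps, Python scripts to look and compute and a tool call to move; the robot and the scene stay as the last step left them, time stands still between calls to the robot, and variables do not carry over. Pictures are saved under pics/ and viewed, at most 10 in all, crops included, and the job is handed in when it is done.

Besides the shell and the picture viewer there is one more tool, called as a command line: name --argument value ..., lists and objects as JSON in quotes. carry_out: Moves the arm, as the interface text tells. Shift numbers are shares of 0.04 m and turn numbers shares of 4 degrees, none past 1 either way. Its arguments: {"type":"object","properties":{"delta_rot":{"type":"array","items":{"type":"array","items":{"type":"number"}}},"slide":{"type":"array","items":{"type":"array","items":{"type":"number"}}},"gripper":{"type":"array","items":{"type":"number"}}},"required":["delta_rot","slide","gripper"]}

```bash
mkdir -p pics && cat > h.py <<'E'
from rig import r
import numpy as np, cv2, pickle
def shot(name,fn):
    p=r.get_image(name); cv2.imwrite('pics/'+fn+'.png',cv2.cvtColor(p['pixels'],cv2.COLOR_RGB2BGR))
    pickle.dump(p,open('pics/'+fn+'.pkl','wb')); return p
def ray(p,uv,fish=False):
    f=240/np.tan(np.radians(p['fov_y'])/2); R=np.array(p['R']);t=np.array(p['t'])
    x=(uv[0]-p['cx'])/f;y=(uv[1]-p['cy'])/f
    if fish:
        a=np.hypot(x,y); d=np.array([x/a*np.sin(a),y/a*np.sin(a),np.cos(a)]) if a>0 else np.array([0,0,1.])
    else: d=np.array([x,y,1.])
    return -R.T@t, R.T@d
def at(p,uv,z,fish=False):
    o,d=ray(p,uv,fish); return o+d*(z-o[2])/d[2]
def proj(p,X):
    f=240/np.tan(np.radians(p['fov_y'])/2); c=np.array(p['R'])@np.array(X)+np.array(p['t'])
    return f*c[0]/c[2]+p['cx'],f*c[1]/c[2]+p['cy']
E
python3 - <<'E'
from h import *
for n in ('scene','top'):
    p=shot(n,n+'0'); print(n,p['fov_y'],p['cx'],p['cy'],np.round(-np.array(p['R']).T@np.array(p['t']),3))
    for q in ('pliers','ring','shaft'):
        for b in r.boxes_of(q,p): print(q,np.round(b['bbox']),round(b['confidence'],2))
print(r.observe())
a=cv2.imread('pics/scene0.png');b=cv2.imread('pics/top0.png')
E
```

```text
scene 52.38922630897888 316.5340527734421 242.29915778210872 [ 1.042 -0.082  0.783]
pliers [370. 252.  91.  40.] 0.83
pliers [394. 128.  60.  42.] 0.62
pliers [352. 196.  74.  33.] 0.6
pliers [157. 172.  63.  61.] 0.55
ring [340. 278.  40.  27.] 0.97
shaft [216. 294.  50.  50.] 0.58
top 43.7700272841934 311.6713007591529 241.03084642889704 [0.313 0.021 1.234]
pliers [190. 186.  84.  40.] 0.9
pliers [128. 358.  86.  63.] 0.9
pliers [440. 297.  35.  34.] 0.76
pliers [190. 274.  84.  37.] 0.75
ring [269. 188.  32.  25.] 0.7
shaft [366. 161.  52.  44.] 0.85
{'clock': 0.4, 'joint_positions': array([-1.54431092e+00,  1.80902484e-01,  1.60711293e+00,  6.39449176e-07,
        1.35379076e+00, -2.06288104e-01]), 'dq': array([ 0.00089737, -0.00035402, -0.00220441,  0.00094615, -0.00156081,
        0.00101791]), 'tau': array([ 2.82104963e-05, -4.44306028e+01, -3.51175869e+01, -1.09026937e-04,
        3.46476707e-03, -1.38750408e-05]), 'eef_pos': array([ 0.13266198, -0.55944008,  0.24217612]), 'ee_rot': array([-1.06301212e-04,  9.93234706e-01,  1.16124103e-01,  9.89593684e-06]), 'contact_force': array([-0.29887465,  0.23763572,  0.59777736]), 'ft_torque': array([0.01467906, 0.00419794, 0.03149454]), 'grip_force': 0.0, 'width': 0.9995106191240313}
```

View pics/top0.png

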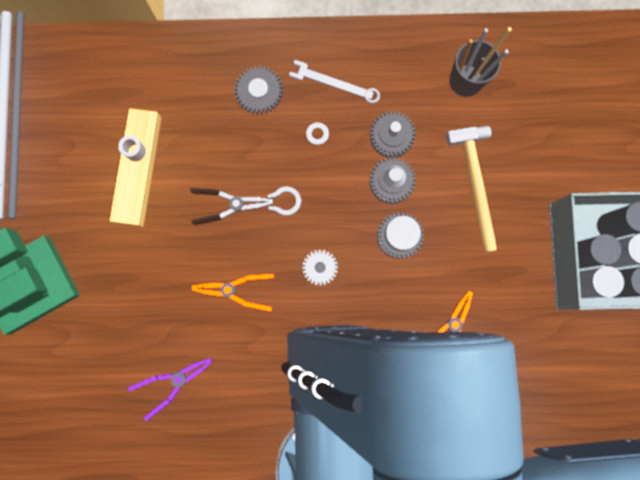

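View pics/scene0.png

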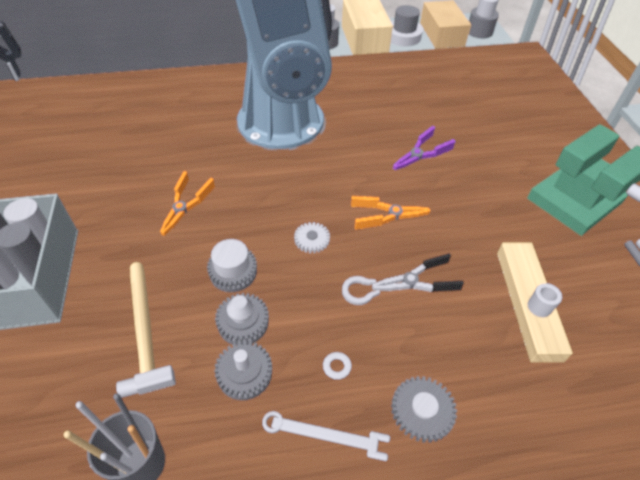

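The top view shows four plier candidates: grey with black handles at (237,203), orange at (228,290) and (456,325), purple at (178,380). I choose the grey one, whose tips sit in the ring at (287,200). The shaft candidates are (396,130) thin, (396,177) with a tapered nose, and (404,235) thick. I choose the middle one and will check it in one close crop.

```bash
python3 - <<'E'
from h import *
a=cv2.imread('pics/top0.png');b=cv2.imread('pics/scene0.png')
A=cv2.resize(a[170:235,180:310],(800,400),interpolation=cv2.INTER_CUBIC)
B=cv2.resize(a[100:260,360:430],(87*1,200),interpolation=cv2.INTER_CUBIC)
B=cv2.resize(a[155:205,362:422],(240,200),interpolation=cv2.INTER_CUBIC)
C=cv2.resize(b[230:400,200:280],(94,200),interpolation=cv2.INTER_CUBIC)
D=cv2.resize(b[285:345,210:270],(200,200),interpolation=cv2.INTER_CUBIC)
bot=np.zeros((200,800,3),np.uint8)
bot[:,:240]=B;bot[:,250:344]=C;bot[:,350:550]=D
cv2.imwrite('pics/c1.png',np.vstack([A,bot]))
p=pickle.load(open('pics/top0.pkl','rb'));s=pickle.load(open('pics/scene0.pkl','rb'))
print('hinge',at(p,(237,203.5),.018),at(s,(411,279),.018))
print('ring',at(p,(287,200.5),.008),at(s,(357,290),.008))
print('shaft top',at(p,(397.5,175),.072),at(s,(239,301),.072), 'gear',at(p,(392.5,181),.028))
E
```

```text
hinge [0.54042412 0.18633231 0.018     ] [0.54398779 0.18967854 0.018     ]
ring [0.546365   0.08328313 0.008     ] [0.54665547 0.08437217 0.008     ]
shaft top [ 0.58071978 -0.13972796  0.072     ] [ 0.5792141  -0.13367022  0.072     ] gear [ 0.57849794 -0.13510811  0.028     ]
```

View pics/c1.png

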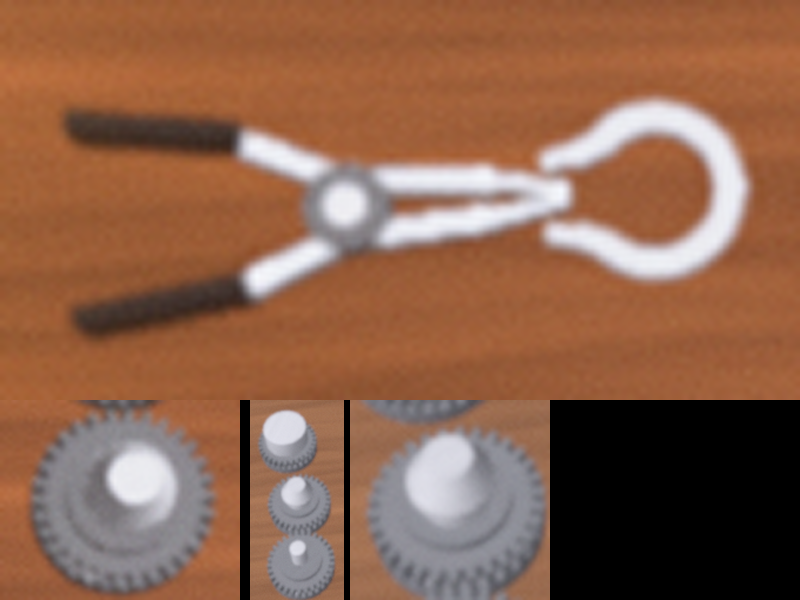

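```bash
python3 - <<'E'
from h import *
p=pickle.load(open('pics/top0.pkl','rb'));s=pickle.load(open('pics/scene0.pkl','rb'))
f=lambda *a:print(a[0],*[np.round(x[:2],4) for x in a[1:]])
f('hinge',at(p,(235.6,202.7),.018),at(s,(410.5,279),.018))
f('ring',at(p,(286.1,200.2),.008))
f('handmid',at(p,(180+244/6.154-.5,170+210/6.154-.5),.026))
f('nose',at(p,(395.8,175),.072),at(s,(239,300.5),.072))
# gear: left 32 right 213 top 8(408) bot 592 in crop
f('gear',at(p,(362+122/4-.5,155+(501-400)/4-.5),.026))
f('thick',at(p,(404,233),.07))
o=r.observe(); print(o['eef_pos'])
E
```

```text
hinge [0.5422 0.1892] [0.5438 0.1887]
ring [0.547  0.0852]
handmid [0.5395 0.222 ]
nose [ 0.5808 -0.1364] [ 0.5782 -0.1336]
gear [ 0.5816 -0.1344]
thick [ 0.4649 -0.1485]
[ 0.13266198 -0.55944008  0.24217612]
```

carry_out --delta_rot '[[0, 0, 0], [0, 0, 0], [0, 0, 0], [0, 0, 0], [0, 0, 0], [0, 0, 0], [0, 0, 0], [0, 0, 0], [0, 0, 0], [0, 0, 0]]' --slide '[[0.606, -0.721, 0], [0.606, -0.721, 0], [0.606, -0.721, 0], [0.606, -0.721, 0], [0.606, -0.721, 0], [0.606, -0.721, 0], [0.606, -0.721, 0], [0.606, -0.721, 0], [0.606, -0.721, 0], [0.606, -0.721, 0]]' --gripper '[1, 1, 1, 1, 1, 1, 1, 1, 1, 1]'

```text
clock: 1.4
eef_pos: [0.3024, -0.2216, 0.2426]
ee_rot: [0.0, 0.993, 0.116, 0.0]
contact_force: [0.6, -1.0, 0.5]
width: 1.001
grip_force: 0.0
```

carry_out --delta_rot '[[0, 0, 0], [0, 0, 0], [0, 0, 0], [0, 0, 0], [0, 0, 0], [0, 0, 0], [0, 0, 0], [0, 0, 0], [0, 0, 0], [0, 0, 0]]' --slide '[[0.606, -0.721, 0], [0.606, -0.721, 0], [0.606, -0.721, 0], [0.606, -0.721, 0], [0.606, -0.721, 0], [0.606, -0.721, 0], [0.606, -0.721, 0], [0.606, -0.721, 0], [0.606, -0.721, 0], [0.606, -0.721, 0]]' --gripper '[1, 1, 1, 1, 1, 1, 1, 1, 1, 1]'

```text
clock: 2.4
eef_pos: [0.4719, 0.1152, 0.2425]
ee_rot: [0.0, 0.993, 0.116, 0.0]
contact_force: [0.6, -0.6, 0.2]
width: 0.996
grip_force: 0.0
```

carry_out --delta_rot '[[0, 0, 0], [0, 0, 0], [0, 0, 0], [0, 0, 0], [0, 0, -1], [0, 0, -1], [0, 0, -1], [0, 0, -1], [0, 0, -1], [0, 0, -1]]' --slide '[[0.606, -0.721, 0], [0.606, -0.721, 0], [0.606, -0.721, 0], [0.606, -0.721, 0], [0, 0, 0], [0, 0, 0], [0, 0, 0], [0, 0, 0], [0, 0, 0], [0, 0, 0]]' --gripper '[1, 1, 1, 1, 1, 1, 1, 1, 1, 1]'

```text
clock: 3.4
eef_pos: [0.539, 0.2482, 0.2422]
ee_rot: [-0.0, 0.947, 0.321, -0.0]
contact_force: [0.6, 0.7, 0.5]
width: 1.0
grip_force: 0.0
```

carry_out --delta_rot '[[0, 0, -1], [0, 0, -1], [0, 0, -1], [0, 0, -1], [0, 0, -1], [0, 0, -1], [0, 0, -1], [0, 0, -1], [0, 0, -1], [0, 0, -1]]' --slide '[[0, 0, 0], [0, 0, 0], [0, 0, 0], [0, 0, 0], [0, 0, 0], [0, 0, 0], [0, 0, 0], [0, 0, 0], [0, 0, 0], [0, 0, 0]]' --gripper '[1, 1, 1, 1, 1, 1, 1, 1, 1, 1]'

```text
clock: 4.4
eef_pos: [0.539, 0.2482, 0.2422]
ee_rot: [-0.0, 0.78, 0.626, -0.0]
contact_force: [-0.0, 0.3, -0.1]
width: 0.999
grip_force: 0.0
```

carry_out --delta_rot '[[0, 0, -1], [0, 0, -1], [0, 0, -1], [0, 0, -0.8], [0, 0, 0]]' --slide '[[0, 0, 0.5], [0, 0, 0.5], [0, 0, 0.5], [0, 0, 0.5], [0, 0, 0]]' --gripper '[1, 1, 1, 1, 1]'

```text
clock: 4.9
eef_pos: [0.5369, 0.2477, 0.1591]
ee_rot: [-0.002, 0.691, 0.723, -0.002]
contact_force: [-0.2, -0.3, -0.7]
width: 1.001
grip_force: 0.0
```

```bash
python3 - <<'E'
from h import *
p=shot('wrist','w1'); t=shot('top','t1')
print(p['fov_y'],p['cx'],p['cy'])
print(r.observe()['eef_pos'],r.observe()['ee_rot'],np.round(-np.array(p['R']).T@p['t'],3))
E
```

```text
65.70646984690485 327.2262946430849 241.79332406821854
[0.53902951 0.24816591 0.16243174] [-1.59050379e-04  6.91830637e-01  7.22059749e-01 -2.50248567e-04] [0.534 0.329 0.291]
```

View pics/w1.png

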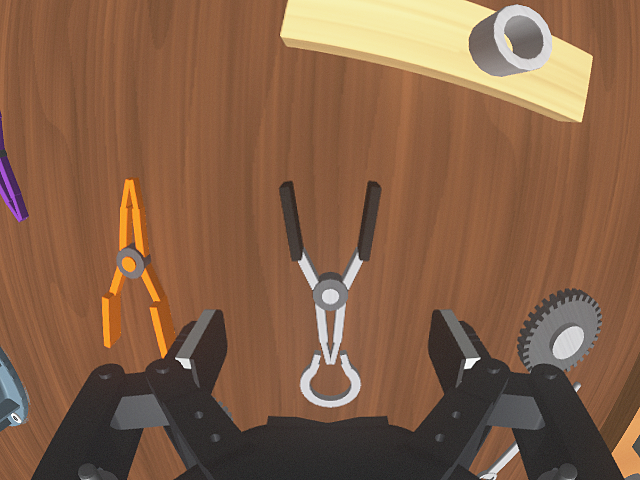

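The wrist view shows the pliers upright in the image, well aligned with the fingers: hinge at (330,294), handle ends at (286,185) and (375,185), ring at (330,382).

```bash
python3 - <<'E'
from h import *
p=pickle.load(open('pics/w1.pkl','rb'))
for n,uv,z in (('hinge',(330,294.5),.018),('ring',(330,382),.008),('hL',(287,182),.026),('hR',(374.5,182),.026),('fL',(298,257),.026),('fR',(362.5,258),.026)):
    print(n,np.round(at(p,uv,z,True),4))
E
```

```text
hinge [0.5409 0.1928 0.018 ]
ring [0.5459 0.0917 0.008 ]
hL [0.5054 0.2849 0.026 ]
hR [0.5685 0.2879 0.026 ]
fL [0.5147 0.2275 0.026 ]
fR [0.564 0.229 0.026]
```

carry_out --delta_rot '[[0, 0, 0], [0, 0, 0], [0, 0, 0], [0, 0, 0], [0, 0, 0], [0, 0, 0], [0, 0, 0], [0, 0, 0], [0, 0, 0]]' --slide '[[0.1, 0, 0.5], [0, 0, 0.7], [0, 0, 0.7], [0, 0, 0.6], [0, 0, 0.5], [0, 0, 0.4], [0, 0, 0.2], [0, 0, 0.1], [0, 0, 0]]' --gripper '[1, 1, 1, 1, 1, 1, 1, 1, 1]'

```text
clock: 5.9
eef_pos: [0.5393, 0.2523, 0.0147]
ee_rot: [0.0, 0.691, 0.723, 0.0]
contact_force: [-0.5, -0.5, 0.0]
width: 1.001
grip_force: 0.0
```

carry_out --delta_rot '[[0, 0, 0], [0, 0, 0], [0, 0, 0], [0, 0, 0], [0, 0, 0], [0, 0, 0], [0, 0, 0], [0, 0, 0]]' --slide '[[0, 0, 0], [0, 0, 0], [0, 0, 0], [0, 0, 0], [0, 0, 0], [0, 0, 0], [0, 0, 0], [0, 0, 0]]' --gripper '[0.6, 0.4, 0.2, 0, -0.2, -0.4, -0.7, -1]'

```text
clock: 6.7
eef_pos: [0.5427, 0.2537, 0.0192]
ee_rot: [0.002, 0.691, 0.723, 0.004]
contact_force: [-2.6, 1.3, 20.7]
width: 0.329
grip_force: 57.1
```

```bash
python3 - <<'E'
from h import *
p=shot('wrist','w2'); t=shot('top','t2'); s=shot('scene','s2')
o=r.observe();print(o['eef_pos'],o['width'],o['grip_force'],o['contact_force'])
a=cv2.resize(t['pixels'][150:250,170:320],(450,300),interpolation=cv2.INTER_CUBIC)
b=cv2.resize(p['pixels'],(350,262))
c=np.zeros((300,800,3),np.uint8);c[:,:450]=a;c[:262,450:]=b
cv2.imwrite('pics/c2.png',c[:,:,::-1])
E
```

```text
[0.54264009 0.25371499 0.01914869] 0.32671250987657663 57.09690760122612 [-2.6383169  -0.11184522 19.7490918 ]
```

View pics/c2.png

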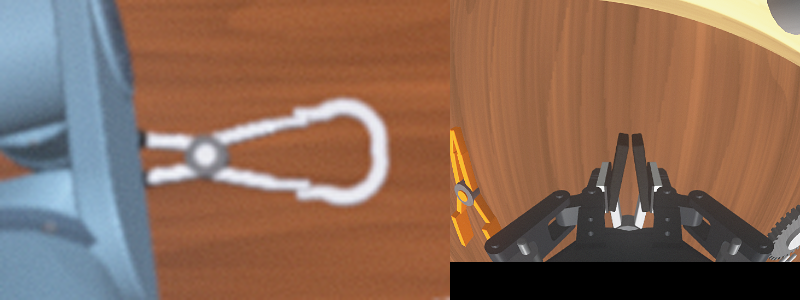

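The top crop shows the jaws spread and gripping the ring. The wrist view shows both handles squeezed between the pads. I lift gently next.

carry_out --delta_rot '[[0, 0, 0], [0, 0, 0], [0, 0, 0], [0, 0, 0], [0, 0, 0], [0, 0, 0], [0, 0, 0], [0, 0, 0], [0, 0, 0], [0, 0, 0]]' --slide '[[0, 0, -0.1], [0, 0, -0.1], [0, 0, -0.2], [0, 0, -0.3], [0, 0, -0.4], [0, 0, -0.5], [0, 0, -0.5], [0, 0, -0.4], [0, 0, -0.2], [0, 0, -0.1]]' --gripper '[-1, -1, -1, -1, -1, -1, -1, -1, -1, -1]'

```text
clock: 7.85
eef_pos: [0.5393, 0.2523, 0.1276]
ee_rot: [0.0, 0.691, 0.723, 0.001]
contact_force: [-0.4, -0.4, -2.0]
width: 0.324
grip_force: 58.3
```

carry_out --delta_rot '[[0, 0, 0], [0, 0, 0], [0, 0, 0], [0, 0, 0], [0, 0, 0], [0, 0, 0], [0, 0, 0], [0, 0, 0], [0, 0, 0], [0, 0, 0]]' --slide '[[-0.1, 0, 0], [-0.2, 0, 0], [-0.4, 0.1, 0], [-0.4, 0.1, 0], [-0.4, 0.2, 0], [-0.4, 0.1, 0], [-0.4, 0.1, 0], [-0.4, 0, 0], [-0.2, 0, 0], [-0.1, 0, 0]]' --gripper '[-1, -1, -1, -1, -1, -1, -1, -1, -1, -1]'

```text
clock: 8.85
eef_pos: [0.568, 0.1323, 0.1262]
ee_rot: [-0.0, 0.692, 0.722, -0.0]
contact_force: [-0.2, 0.6, -2.0]
width: 0.327
grip_force: 58.4
```

carry_out --delta_rot '[[0, 0, 0], [0, 0, 0], [0, 0, 0]]' --slide '[[0, 0, 0], [0, 0, 0], [0, 0, 0]]' --gripper '[-1, -1, -1]'

```text
clock: 9.15
eef_pos: [0.568, 0.134, 0.1263]
ee_rot: [-0.0, 0.691, 0.723, 0.0]
contact_force: [-0.1, 0.1, -1.7]
width: 0.324
grip_force: 58.4
```

```bash
python3 - <<'E'
from h import *
t=shot('top','t3'); s=shot('scene','s3')
o=r.observe();print(o['eef_pos'],o['ee_rot'],o['width'],o['grip_force'],o['contact_force'])
a=cv2.resize(t['pixels'][130:250,230:430],(667,400),interpolation=cv2.INTER_CUBIC)
b=cv2.resize(s['pixels'][180:360,200:400],(667,600),interpolation=cv2.INTER_CUBIC)
c=np.vstack([a[:,:],b])
c=cv2.hconcat([cv2.resize(t['pixels'][130:250,230:430],(400,240),interpolation=cv2.INTER_CUBIC),cv2.resize(s['pixels'][180:300,200:400],(400,240),interpolation=cv2.INTER_CUBIC)])
c1=cv2.resize(t['pixels'][150:240,250:430],(800,400),interpolation=cv2.INTER_CUBIC)
c2=cv2.resize(s['pixels'][210:350,200:400],(286,200),interpolation=cv2.INTER_CUBIC)
z=np.zeros((200,800,3),np.uint8);z[:,:286]=c2
cv2.imwrite('pics/c3.png',np.vstack([c1,z])[:,:,::-1])
c3=cv2.resize(s['pixels'][220:370,200:400],(800,600),interpolation=cv2.INTER_CUBIC)
cv2.imwrite('pics/c3b.png',c3[:,:,::-1])
E
```

```text
[0.56804923 0.13397785 0.12629816] [-3.93359061e-05  6.90967113e-01  7.22886192e-01  2.95710975e-05] 0.32258254064180925 58.39679616037756 [-0.11174256 -0.00863197 -1.09183167]
```

View pics/c3.png

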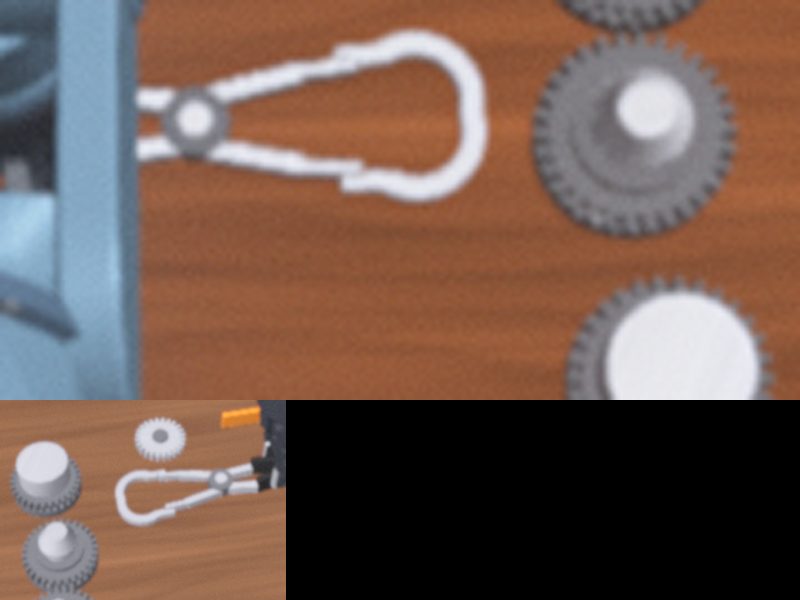

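View pics/c3b.png

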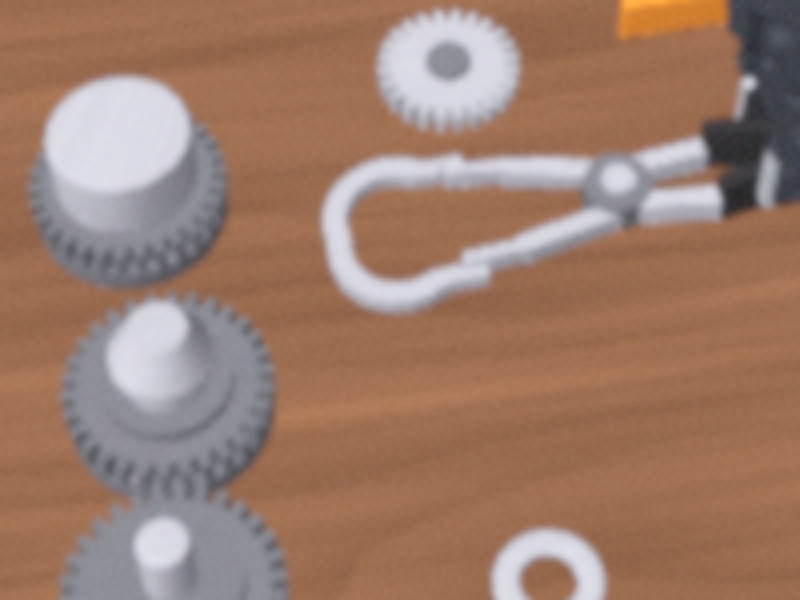

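The ring is held spread at the tips, with its back at top-crop (488,117) and scene-crop (325,225). The grooved shaft's nose is at top-crop (652,107) and scene-crop (160,324).

```bash
cat >> h.py <<'E'
def tri(p,a,s,b):
    o1,d1=ray(p,a);o2,d2=ray(s,b)
    k=np.linalg.lstsq(np.c_[d1,-d2],o2-o1,rcond=None)[0]
    return (o1+k[0]*d1+o2+k[1]*d2)/2, np.linalg.norm(o1+k[0]*d1-o2-k[1]*d2)
E
python3 - <<'E'
from h import *
p=pickle.load(open('pics/t3.pkl','rb'));s=pickle.load(open('pics/s3.pkl','rb'))
T=lambda x,y:(250+x/4.444-.5,150+y/4.444-.5)
S=lambda x,y:(200+x/4-.5,220+y/4-.5)
for n,a,b in (('back outer',(488,117),(325,225)),('hinge pin',(194,119),(617,179)),('nose',(650,106),(160,324))):
    X,e=tri(p,T(*a),s,S(*b));print(n,np.round(X,4),round(e,4))
for z in (.1,.11): print(z,[np.round(at(p,T(*a),z)[:2],4) for a in ((488,117),(461,117),(415,30),(420,200),(194,119))])
print('nose',at(p,T(650,106),.072),at(s,S(160,324),.072))
E
```

```text
back outer [ 0.5702 -0.0598  0.1183] 0.0018
hinge pin [0.5703 0.0648 0.1254] 0.0004
nose [ 0.5826 -0.1339  0.0789] 0.0032
0.1 [array([ 0.5743, -0.0621]), array([ 0.5746, -0.0503]), array([ 0.6138, -0.0313]), array([ 0.5382, -0.0315]), array([0.5763, 0.066 ])]
0.11 [array([ 0.572 , -0.0613]), array([ 0.5723, -0.0497]), array([ 0.6112, -0.0308]), array([ 0.5362, -0.0311]), array([0.574 , 0.0656])]
nose [ 0.5841276 -0.1364168  0.072    ] [ 0.57833577 -0.13276746  0.072     ]
```

```bash
python3 - <<'E'
from h import *
from scipy.ndimage import map_coordinates
th=np.linspace(0,2*np.pi,180,endpoint=False)
def fit(p,circs,x0):
    g=cv2.cvtColor(p['pixels'],cv2.COLOR_RGB2GRAY).astype(float)
    lab=cv2.cvtColor(p['pixels'],cv2.COLOR_RGB2LAB).astype(float)
    def samp(ch,rr,z,x,y):
        P=np.array([proj(p,(x+rr*np.cos(t),y+rr*np.sin(t),z)) for t in th])
        return map_coordinates(ch,[P[:,1],P[:,0]],order=1)
    best=[]
    for dx in np.arange(-.012,.0121,.001):
        for dy in np.arange(-.012,.0121,.001):
            v=0
            for rr,z,c,sg in circs:
                ch=g if c=='g' else lab[:,:,2]
                v+=sg*(samp(ch,rr-.0025,z,x0[0]+dx,x0[1]+dy)-samp(ch,rr+.0025,z,x0[0]+dx,x0[1]+dy)).mean()
            best.append((v,x0[0]+dx,x0[1]+dy))
    b=max(best); return np.round(b,4)
for f in ('top0','t3','scene0','s3'):
    p=pickle.load(open('pics/%s.pkl'%f,'rb'))
    print(f,'nose',fit(p,[(.013,.072,'g',1)],(.580,-.135)),'gear',fit(p,[(.0445,.028,'b',-1)],(.58,-.135)))
E
```

```text
top0 nose [60.2004  0.583  -0.135 ] gear [16.2283  0.578  -0.132 ]
t3 nose [60.4497  0.583  -0.135 ] gear [15.1519  0.578  -0.132 ]
scene0 nose [45.0469  0.579  -0.134 ] gear [ 9.5814  0.578  -0.135 ]
s3 nose [44.5574  0.579  -0.134 ] gear [ 9.5733  0.578  -0.135 ]
```

carry_out --delta_rot '[[0, 0, 0], [0, 0, 0], [0, 0, 0], [0, 0, 0], [0, 0, 0], [0, 0, 0], [0, 0, 0], [0, 0, 0], [0, 0, 0], [0, 0, 0]]' --slide '[[-0.1, 0, 0], [-0.2, 0.03, 0], [-0.4, 0, 0], [-0.4, 0, 0], [-0.4, 0, 0], [-0.4, 0, 0], [-0.4, 0, 0], [-0.24, 0, 0], [-0.1, 0, 0], [-0.1, 0, 0]]' --gripper '[-1, -1, -1, -1, -1, -1, -1, -1, -1, -1]'

```text
clock: 10.25
eef_pos: [0.5742, 0.0236, 0.1263]
ee_rot: [-0.0, 0.691, 0.722, 0.0]
contact_force: [0.6, -0.4, -1.8]
width: 0.322
grip_force: 58.4
```

carry_out --delta_rot '[[0, 0, 0], [0, 0, 0], [0, 0, 0]]' --slide '[[0, 0, 0.2], [0, 0, 0.2], [0, 0, 0]]' --gripper '[-1, -1, -1]'

```text
clock: 10.55
eef_pos: [0.5728, 0.0247, 0.1083]
ee_rot: [-0.001, 0.691, 0.723, -0.001]
contact_force: [-0.5, 0.1, -2.2]
width: 0.321
grip_force: 58.5
```

```bash
python3 - <<'E'
from h import *
t=shot('top','t4'); s=shot('scene','s4')
o=r.observe();print(o['eef_pos'],o['ee_rot'],o['width'],o['grip_force'],o['contact_force'])
c1=cv2.resize(t['pixels'][140:215,300:440],(560,300),interpolation=cv2.INTER_CUBIC)
c2=cv2.resize(s['pixels'][255:355,190:350],(480,300),interpolation=cv2.INTER_CUBIC)
z=np.zeros((600,560,3),np.uint8);z[:300]=c1;z[300:,:480]=c2
cv2.imwrite('pics/c4.png',z[:,:,::-1])
E
```

```text
[0.57369903 0.0245019  0.10955267] [-6.18463133e-04  6.91011960e-01  7.22842955e-01 -3.89078996e-04] 0.32390675481897846 58.42336712870747 [-0.294871   -0.13173796 -0.98154898]
```

View pics/c4.png

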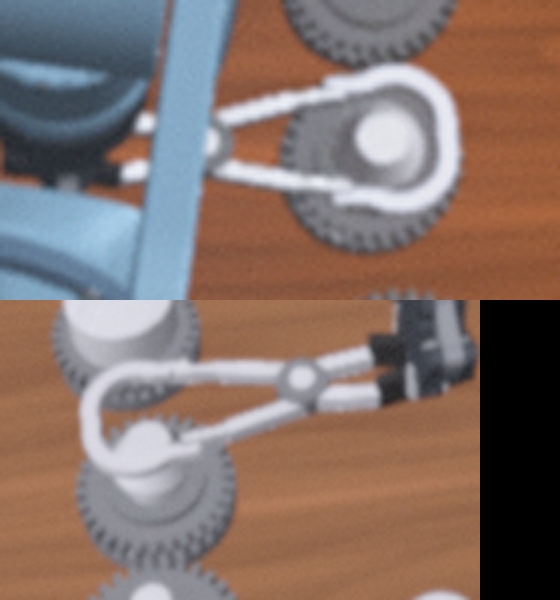

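The ring hangs around the nose: ring back at top-crop (461,138), sides at rows 64 and 213, nose at (386,136).

```bash
python3 - <<'E'
from h import *
p=pickle.load(open('pics/t4.pkl','rb'));s=pickle.load(open('pics/s4.pkl','rb'))
T=lambda x,y:(300+x/4-.5,140+y/4-.5)
S=lambda x,y:(190+x/3-.5,255+(y-300)/3-.5)
print('back',tri(p,T(461,138),s,S(81,425)))
for z in (.09,.096): print(z,[np.round(at(p,T(*a),z)[:2],4) for a in ((461,138),(441,138),(400,64),(402,213),(400,84),(402,190))], np.round(at(s,S(81,425),z),4))
print(at(p,T(386,136),.072))
E
```

```text
back (array([ 0.57725417, -0.16958321,  0.09247956]), np.float64(0.001749469426146671))
0.09 [array([ 0.5778, -0.1709]), array([ 0.578 , -0.1612]), array([ 0.6154, -0.1426]), array([ 0.5413, -0.1408]), array([ 0.6054, -0.1422]), array([ 0.5527, -0.1412])] [ 0.5757 -0.169   0.09  ]
0.096 [array([ 0.5764, -0.1699]), array([ 0.5766, -0.1602]), array([ 0.6139, -0.1417]), array([ 0.5401, -0.14  ]), array([ 0.6039, -0.1413]), array([ 0.5514, -0.1404])] [ 0.5798 -0.1683  0.096 ]
[ 0.58381863 -0.1368716   0.072     ]
```

carry_out --delta_rot '[[0, 0, 0], [0, 0, 0], [0, 0, 0], [0, 0, 0], [0, 0, 0], [0, 0, 0], [0, 0, 0]]' --slide '[[-0.02, 0.05, 0], [0, 0, 0.1], [0, 0, 0.1], [0, 0, 0.1], [0, 0, 0.1], [0, 0, 0.1], [0, 0, 0]]' --gripper '[-1, -1, -1, -1, -1, -1, -1]'

```text
clock: 11.35
eef_pos: [0.5756, 0.0233, 0.0894]
ee_rot: [-0.001, 0.691, 0.723, -0.0]
contact_force: [-0.2, 0.2, -1.8]
width: 0.324
grip_force: 58.5
```

carry_out --delta_rot '[[0, 0, 0], [0, 0, 0], [0, 0, 0], [0, 0, 0], [0, 0, 0], [0, 0, 0]]' --slide '[[0, 0, 0.1], [0, 0, 0.1], [0, 0, 0.1], [0, 0, 0.1], [0, 0, 0.1], [0, 0, 0]]' --gripper '[-1, -1, -1, -1, -1, -1]'

```text
clock: 11.95
eef_pos: [0.5758, 0.0233, 0.0695]
ee_rot: [-0.001, 0.691, 0.723, -0.0]
contact_force: [0.0, -0.5, -1.7]
width: 0.322
grip_force: 58.4
```

carry_out --delta_rot '[[0, 0, 0], [0, 0, 0], [0, 0, 0], [0, 0, 0], [0, 0, 0]]' --slide '[[0, 0, 0.05], [0, 0, 0.05], [0, 0, 0.05], [0, 0, 0.05], [0, 0, 0]]' --gripper '[-1, -1, -1, -1, -1]'

```text
clock: 12.45
eef_pos: [0.576, 0.0233, 0.062]
ee_rot: [-0.0, 0.691, 0.723, -0.0]
contact_force: [-0.1, -0.3, -2.1]
width: 0.324
grip_force: 58.5
```

```bash
python3 - <<'E'
from h import *
t=shot('top','t5'); s=shot('scene','s5')
o=r.observe();print(o['eef_pos'],o['ee_rot'],o['width'],o['grip_force'],o['contact_force'],o['ft_torque'])
c1=cv2.resize(t['pixels'][140:215,300:440],(560,300),interpolation=cv2.INTER_CUBIC)
c2=cv2.resize(s['pixels'][255:355,190:350],(480,300),interpolation=cv2.INTER_CUBIC)
z=np.zeros((600,560,3),np.uint8);z[:300]=c1;z[300:,:480]=c2
cv2.imwrite('pics/c5.png',z[:,:,::-1])
E
```

```text
[0.57624757 0.02323428 0.06225723] [-3.62726675e-05  6.91262803e-01  7.22603443e-01 -8.16904466e-06] 0.32445193667212 58.435893659479916 [ 0.0745882   0.25658556 -1.70989717] [0.13897973 0.04797621 0.06117039]
```

View pics/c5.png

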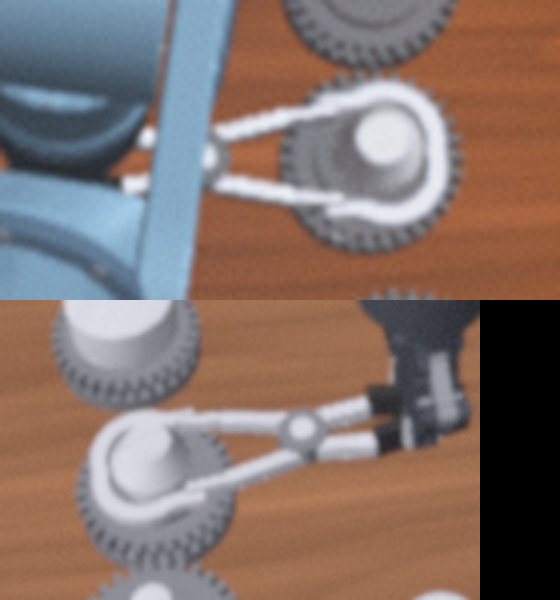

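The ring encircles the shaft with clearance all round. I continue down in small steps until it touches the hub.

carry_out --delta_rot '[[0, 0, 0], [0, 0, 0], [0, 0, 0], [0, 0, 0]]' --slide '[[0, 0, 0.05], [0, 0, 0.05], [0, 0, 0], [0, 0, 0]]' --gripper '[-1, -1, -1, -1]'

```text
clock: 12.95
eef_pos: [0.5762, 0.0233, 0.0582]
ee_rot: [-0.0, 0.691, 0.723, -0.0]
contact_force: [0.1, 0.6, -1.9]
width: 0.324
grip_force: 58.4
```

carry_out --delta_rot '[[0, 0, 0], [0, 0, 0], [0, 0, 0], [0, 0, 0]]' --slide '[[0, 0, 0.05], [0, 0, 0.05], [0, 0, 0], [0, 0, 0]]' --gripper '[-1, -1, -1, -1]'

```text
clock: 13.35
eef_pos: [0.5762, 0.0232, 0.0542]
ee_rot: [-0.0, 0.691, 0.723, -0.0]
contact_force: [-0.3, -0.0, -1.2]
width: 0.32
grip_force: 58.5
```

carry_out --delta_rot '[[0, 0, 0], [0, 0, 0], [0, 0, 0], [0, 0, 0], [0, 0, 0], [0, 0, 0], [0, 0, 0], [0, 0, 0], [0, 0, 0], [0, 0, 0]]' --slide '[[0.05, 0, 0], [0.05, 0, 0], [0, 0, 0.01], [0, 0, 0.01], [0, 0, 0.01], [0, 0, 0.01], [0, 0, 0.02], [0, 0, 0.02], [0, 0, 0.02], [0, 0, 0]]' --gripper '[-1, -1, -0.3, -0.2, -0.1, 0, 0.1, 0.2, 0.3, 0.36]'

```text
clock: 14.35
eef_pos: [0.5759, 0.0278, 0.0502]
ee_rot: [-0.0, 0.691, 0.723, 0.0]
contact_force: [0.3, 2.3, -1.3]
width: 0.679
grip_force: 6.8
```

```bash
python3 - <<'E'
from h import *
t=shot('top','t6'); s=shot('scene','s6')
o=r.observe();print(o['eef_pos'],o['ee_rot'],o['width'],o['grip_force'],o['contact_force'],o['ft_torque'])
c1=cv2.resize(t['pixels'][140:215,300:440],(560,300),interpolation=cv2.INTER_CUBIC)
c2=cv2.resize(s['pixels'][255:355,190:350],(480,300),interpolation=cv2.INTER_CUBIC)
z=np.zeros((600,560,3),np.uint8);z[:300]=c1;z[300:,:480]=c2
cv2.imwrite('pics/c6.png',z[:,:,::-1])
E
```

```text
[0.57596444 0.02771702 0.05026245] [-3.01069640e-04  6.91234186e-01  7.22630735e-01  1.72884479e-04] 0.681079604465864 6.887007566692773 [-0.46992024  3.70251732 -1.43417019] [0.63996405 0.08331299 0.03426536]
```

View pics/c6.png

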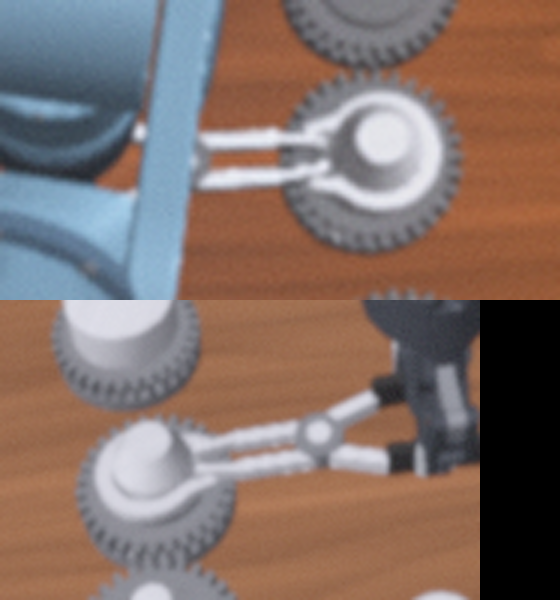

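The ring now looks shut around the groove, with the shut jaws still in its gap. I draw the pliers back next.

carry_out --delta_rot '[[0, 0, 0], [0, 0, 0], [0, 0, 0], [0, 0, 0], [0, 0, 0], [0, 0, 0]]' --slide '[[0, 0, 0], [0.05, 0, 0], [0.1, 0, 0], [0.1, 0, 0], [0.1, 0, 0], [0, 0, 0]]' --gripper '[0.38, 0.38, 0.38, 0.38, 0.38, 0.38]'

```text
clock: 15.05
eef_pos: [0.5757, 0.0408, 0.0504]
ee_rot: [0.001, 0.691, 0.723, -0.0]
contact_force: [-0.5, -3.1, -1.2]
width: 0.688
grip_force: 5.4
```

```bash
python3 - <<'E'
from h import *
t=shot('top','t7'); s=shot('scene','s7')
o=r.observe();print(o['eef_pos'],o['width'],o['grip_force'],o['contact_force'])
a=pickle.load(open('pics/s6.pkl','rb'))['pixels'];b=pickle.load(open('pics/t6.pkl','rb'))['pixels']
for n,x,y,(r0,r1,c0,c1) in (('scene ring',a,s['pixels'],(290,335,215,250)),('top ring',b,t['pixels'],(158,196,383,415)),('scene hinge',a,s['pixels'],(285,320,280,350)),('top jaws',b,t['pixels'],(168,190,350,372))):
    print(n,np.abs(x[r0:r1,c0:c1].astype(int)-y[r0:r1,c0:c1]).mean())
for q in ('ring','pliers'):
    for im in (t,s):
        print(q,[(np.round(b['bbox']),round(b['confidence'],2)) for b in r.boxes_of(q,im)])
E
```

```text
[0.57565172 0.04078654 0.05038726] 0.6897291202214946 5.35984591639135 [ 0.12959667 -2.43932983 -1.57808408]
scene ring 6.475555555555555
top ring 9.675438596491228
scene hinge 27.42108843537415
top jaws 12.797520661157025
ring [(array([377., 163.,  26.,  30.]), 0.61), (array([368., 157.,  49.,  49.]), 0.56), (array([341., 175.,  34.,  16.]), 0.38)]
ring [(array([223., 301.,  42.,  28.]), 0.64)]
pliers [(array([417., 294.,  54.,  82.]), 0.73), (array([340., 172.,  33.,  18.]), 0.59), (array([193., 282.,  22.,  10.]), 0.57)]
pliers [(array([400., 128.,  55.,  38.]), 0.98), (array([374., 193.,  52.,  34.]), 0.89), (array([261., 282.,  74.,  31.]), 0.87), (array([158., 176.,  57.,  60.]), 0.57)]
```

carry_out --delta_rot '[[0, 0, 0], [0, 0, 0], [0, 0, 0], [0, 0, 0], [0, 0, 0], [0, 0, 0]]' --slide '[[0.1, 0, 0], [0.1, 0, 0], [0.2, 0, 0], [0.2, 0, 0], [0.2, 0, 0], [0, 0, 0]]' --gripper '[0.38, 0.38, 0.38, 0.38, 0.38, 0.38]'

```text
clock: 15.95
eef_pos: [0.5737, 0.0748, 0.0502]
ee_rot: [-0.0, 0.691, 0.723, 0.0]
contact_force: [0.1, 0.9, -0.9]
width: 0.69
grip_force: 3.7
```

```bash
python3 - <<'E'
from h import *
t=shot('top','t8'); s=shot('scene','s8')
o=r.observe();print(o['eef_pos'],o['width'],o['grip_force'],o['contact_force'])
for q in ('ring','pliers'):
    for im in (t,s):
        print(q,[(np.round(b['bbox']),round(b['confidence'],2)) for b in r.boxes_of(q,im)])
g=cv2.cvtColor(t['pixels'],cv2.COLOR_RGB2HSV)
# white-ish mask, top view round shaft, coarse ascii
m=(g[...,1]<40)&(g[...,2]>170)
for y in range(154,204,2): print(''.join('#' if m[y:y+2,x:x+2].sum()>=2 else '.' for x in range(320,424,2)))
E
```

```text
[0.57397352 0.07377667 0.05030531] 0.6918470385070804 3.728104245965369 [ 0.79259501  0.20187849 -0.73201635]
ring [(array([376., 166.,  30.,  26.]), 0.82)]
ring [(array([224., 302.,  44.,  27.]), 0.59)]
pliers [(array([320., 178.,  35.,  14.]), 0.86), (array([421., 298.,  50.,  79.]), 0.83)]
pliers [(array([156., 171.,  60.,  65.]), 0.73), (array([394., 205.,  31.,  14.]), 0.64), (array([426., 128.,  29.,  29.]), 0.58)]
....................................................
....................................................
....................................................
....................................................
...................................###..............
.................................#######............
...............................###########..........
..............................####..#######.........
...........................######..########.........
...........................#####..##########........
...........................#......##########........
...#########.......................#########........
#.###############..................#########........
##.##############....................#######........
###.........................#.#........#####........
##.............##..........######.......###.........
#..###############..........########..#####.........
..##############................##########..........
.................................#######............
....................................................
....................................................
....................................................
....................................................
....................................................
....................................................
```

The pliers are out of the ring's gap (tips near column 355, ring necks from column 374). I carry them back and lay them down.

carry_out --delta_rot '[[0, 0, 0], [0, 0, 0], [0, 0, 0], [0, 0, 0], [0, 0, 0], [0, 0, 0], [0, 0, 0], [0, 0, 0], [0, 0, 0], [0, 0, 0]]' --slide '[[0.1, 0, 0], [0.2, 0, 0], [0.4, 0, 0], [0.4, 0, 0], [0.4, 0, 0], [0.4, 0, 0], [0.4, 0, 0], [0.4, 0, 0], [0.2, 0, 0], [0.1, 0, 0]]' --gripper '[0.38, 0.38, 0.38, 0.38, 0.38, 0.38, 0.38, 0.38, 0.38, 0.38]'

```text
clock: 17.25
eef_pos: [0.5686, 0.1942, 0.0502]
ee_rot: [0.0, 0.691, 0.723, -0.0]
contact_force: [-0.6, -0.9, -1.8]
width: 0.694
grip_force: 3.6
```

carry_out --delta_rot '[[0, 0, 0], [0, 0, 0], [0, 0, 0], [0, 0, 0], [0, 0, 0], [0, 0, 0]]' --slide '[[0, 0, 0.1], [0, 0, 0.2], [0, 0, 0.2], [0, 0, 0.15], [0, 0, 0.1], [0, 0, 0]]' --gripper '[0.38, 0.38, 0.38, 0.38, 0.38, 0.38]'

```text
clock: 17.85
eef_pos: [0.5681, 0.1926, 0.0192]
ee_rot: [-0.0, 0.691, 0.722, -0.001]
contact_force: [-0.6, -0.5, -1.6]
width: 0.689
grip_force: 3.7
```

carry_out --delta_rot '[[0, 0, 0], [0, 0, 0], [0, 0, 0], [0, 0, 0]]' --slide '[[0, 0, 0.05], [0, 0, 0.05], [0, 0, 0], [0, 0, 0]]' --gripper '[0.38, 0.38, 0.38, 0.38]'

```text
clock: 18.25
eef_pos: [0.5689, 0.193, 0.0165]
ee_rot: [0.0, 0.691, 0.723, 0.0]
contact_force: [-0.7, -0.4, -1.5]
width: 0.687
grip_force: 3.6
```

carry_out --delta_rot '[[0, 0, 0], [0, 0, 0], [0, 0, 0], [0, 0, 0], [0, 0, 0]]' --slide '[[0, 0, 0.05], [0, 0, 0.03], [0, 0, 0], [0, 0, 0], [0, 0, 0]]' --gripper '[0.38, 0.38, 0.38, 0.38, 0.38]'

```text
clock: 18.75
eef_pos: [0.5691, 0.193, 0.0136]
ee_rot: [0.0, 0.691, 0.723, 0.0]
contact_force: [-1.5, -1.2, 6.1]
width: 0.689
grip_force: 4.1
```

On the bench. I open and rise.

carry_out --delta_rot '[[0, 0, 0], [0, 0, 0], [0, 0, 0], [0, 0, 0], [0, 0, 0], [0, 0, 0], [0, 0, 0], [0, 0, 0]]' --slide '[[0, 0, 0], [0, 0, 0], [0, 0, 0], [0, 0, 0], [0, 0, 0], [0, 0, 0], [0, 0, -0.1], [0, 0, -0.1]]' --gripper '[0.45, 0.55, 0.7, 0.9, 1, 1, 1, 1]'

```text
clock: 19.55
eef_pos: [0.5687, 0.193, 0.0214]
ee_rot: [-0.0, 0.691, 0.723, -0.0]
contact_force: [0.4, 0.4, 0.3]
width: 1.002
grip_force: 0.0
```

carry_out --delta_rot '[[0, 0, 0], [0, 0, 0], [0, 0, 0], [0, 0, 0], [0, 0, 0], [0, 0, 0], [0, 0, 0], [0, 0, 0], [0, 0, 0], [0, 0, 0]]' --slide '[[0, 0, -0.2], [0, 0, -0.4], [0, 0, -0.6], [0.5, 0, -0.6], [1, 0, -0.5], [1, 0, -0.5], [1, 0, -0.3], [1, 0, 0], [0.5, 0, 0], [0, 0, 0]]' --gripper '[1, 1, 1, 1, 1, 1, 1, 1, 1, 1]'

```text
clock: 20.55
eef_pos: [0.5593, 0.396, 0.1469]
ee_rot: [0.0, 0.69, 0.724, 0.001]
contact_force: [-0.6, -0.6, 0.4]
width: 1.002
grip_force: 0.0
```

```bash
python3 - <<'E'
from h import *
t=shot('top','t9'); s=shot('scene','s9')
o=r.observe();print(o['clock'],o['eef_pos'],o['width'],o['contact_force'])
for q in ('ring','pliers'):
    for im in (t,s):
        print(q,[(np.round(b['bbox']),round(b['confidence'],2)) for b in r.boxes_of(q,im)])
g=cv2.cvtColor(t['pixels'],cv2.COLOR_RGB2HSV); m=(g[...,1]<40)&(g[...,2]>170)
for y in range(158,200): print(''.join('#' if m[y,x] else '.' for x in range(365,415)))
for y in range(166,220,3): print(''.join('#' if m[y:y+3,x:x+2].sum()>=2 else ('o' if g[y:y+3,x:x+2,2].mean()<70 else '.') for x in range(200,370,2)))
g=cv2.cvtColor(s['pixels'],cv2.COLOR_RGB2HSV); m=(g[...,1]<45)&(g[...,2]>170)
for y in range(290,336): print(''.join('#' if m[y,x] else '.' for x in range(212,275)))
# expected ring outlines at (x,y), underside 34 -> top 42
for n,im in (('top',t),('scene',s)):
    for R_ in (.0205,.0295):
        P=np.array([proj(im,(.580+R_*np.cos(a),-.1345+R_*np.sin(a),.042)) for a in np.linspace(0,6.28,60)])
        print(n,R_,np.round([P[:,0].min(),P[:,0].max(),P[:,1].min(),P[:,1].max()],1))
E
```

```text
20.65 [0.55976425 0.39295704 0.14595716] 0.9975859273210573 [-0.67135355  0.04541059  0.09369984]
ring [(array([372., 166.,  33.,  25.]), 0.53)]
ring [(array([222., 301.,  46.,  24.]), 0.76)]
pliers [(array([421., 293.,  51.,  80.]), 0.9), (array([223., 172.,  77.,  41.]), 0.89), (array([194., 273.,  81.,  37.]), 0.8), (array([165., 360.,  47.,  42.]), 0.65)]
pliers [(array([345., 270.,  95.,  39.]), 0.94), (array([394., 126.,  60.,  44.]), 0.84), (array([354., 193.,  72.,  33.]), 0.79), (array([158., 172.,  59.,  65.]), 0.59)]
..................................................
..................................................
..................................................
..................................................
..................................................
.......................#########..................
.....................##############...............
...................##################.............
..................####################............
.................########...###########...........
................#######....#############..........
.....
[... 5519 characters left out ...]
####................................
...............................................................
...............................................................
...............................................................
...............................................................
...............................................................
...............................................................
...............................................................
...............................................................
top 0.0205 [382.9 403.1 168.9 188.7]
top 0.0295 [378.5 407.6 164.6 193.1]
scene 0.0205 [228.7 252.2 300.7 320.9]
scene 0.0295 [223.5 257.3 296.4 325.5]
```

The ring's outline in both views matches a shut, centred ring resting on the hub (29 px across, gap 12 px as at the start). The pliers lie flat about 0.26 m away.

```bash
python3 -c "
from rig import r
print(r.hand_in())"
```

```text
the job is handed in; nothing more can be done
None
```

I handed the job in at about 21 s of the 45 s limit, and the judge gave no verdict. By my measurements the ring is shut on the hub in the grooved shaft's groove, centred to within about 3 mm, and the pliers lie flat on the bench about 0.26 m from the shaft.

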